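# Drive home the lock screw of a tension knob

## Task

Take the flat driver from its wooden stand, seat its blade down in the slot of the brass lock screw in the middle of the black ribbed knob, press it to the slot floor with about 10 N and hold it so for about a second before turning, then turn the screw clockwise in one go until it is home against its stop. The screw sits at an unknown depth in the knob, so feel for it, keep a light downward push (about 5 to 15 N) all through the turn so that the blade stays in the slot, and never force it beyond 40 N in all. Then put the driver back in its stand, fully down and let go, without touching the fixture with the gripper or disturbing the loose parts on the counter.

Things in the scene. Friction and masses are not known exactly. Their poses are not given: they have to be found in the camera images.
- driver_grip (a point): Centre of the driver's pale wooden handle. The handle is a flat-sided bar 28 (x) by 20 (y) by 58 mm (z, along the driver); grip it from above across its 20 mm (y). The driver (90 g) starts upright in the stand, blade down, handle's lower end (shoulder) resting on the stand's top. z points from blade to handle; x runs along the blade's width.
- driver_tip (a point): Middle of the blade's lower edge, 86 mm below driver_grip on the driver's axis (57 mm below the handle's shoulder). The steel blade is 14 mm wide (x), 2.4 mm thick (y) and 12 mm tall, below a round shank 7 mm across. Same axes as driver_grip. A half turn of the driver about z gives an equally good blade.
- driver: The driver itself; its origin is the same point as driver_tip.
- stand_hole0 (a point): Centre of the mouth of the hole in the top of the fixed wooden stand (75 by 65 by 68 mm tall; this mouth is at its top face). The hole is 19 mm (x) by 13 mm (y) and 64 mm deep, so the driver hangs in it by its shoulder; x of the driver lies along x of the stand (either way round).
- fixture: The fixed green test fixture, base 120 (x) by 100 (y) by 30 mm tall, origin under its centre, z up; a black ribbed knob 60 mm across and 45 mm tall (clamped, it does not turn) stands on its middle, top 75 mm above the origin.
- knob_top (a point): Centre of the knob's top face, on the screw's axis. The knob has a round bore 27 mm across, in which the screw's brass head (23 mm across) sits. How deep it sits differs each time and is not measured: the head's face lies anywhere from 1 mm above to 19 mm below this point, so it must be felt for. It stays at that depth.
- slot_line (a point): Point on the screw's axis level with the knob's top; x along the screw's slot and turning with it, z up. The slot is 4 mm wide, 5 mm deep from the head's face and runs right across the head. Axially the screw is rigid: it does not give under a push, so the pushing force rises steeply on touching the head's face or the slot floor. Only a blade down in the slot turns the screw; one resting on the head's face slips round.
- lock_screw (a joint): Turn of the lock screw in rad, growing as it is turned clockwise seen from above; starts at 0 and ends at a hard stop at 1.4 (home). At value j the slot's x axis points 0.7 - j rad (anticlockwise seen from above) from the fixture's x axis. It does not sink or rise as it turns. It needs about 0.05 N m to turn and stays where it is left.
- pulley: Loose brass pulley, 44 mm across, 26 mm tall, origin under its centre. Leave it alone.
- end_cover: Loose chrome carriage end cover, 40 by 66 by 34 mm tall, origin under its centre. Leave it alone.
- hub_a: Loose red enamel spool hub, 36 mm across, 19 mm tall, origin under its centre. Leave it alone.
- hub_b: Another red enamel spool hub like hub_a. Leave it alone.
Not all that is in view belongs to the job. Of the things like the driver, leave any that is green; of the rest the larger one is meant. Of the things shaped like the part that bears stand_hole0, the wooden one is meant.

How it is judged:
By the outcome, as a careful person would: the job done as asked, in the order asked, and still so for the second after the job is handed in, with the robot touching nothing.
It also fails if it takes over 61 s, if anything falls off the work surface, if the arm or the gripper's body presses on something with over 40 N, if the wrist force passes 120 N, or if a joint passes its speed limit or range.

## Robot

A 6-joint arm with a two-finger parallel gripper is mounted at the origin on the work surface. World frame = base frame: x ahead of the robot, y to its left, z up, the work surface at z = 0. Lengths are in m, angles in rad, forces in N, time in s.
With the tool pointing down it reaches from about 0.375 to 0.9 m from the base axis. Payload 3.1 kg.
Tool frame: the origin (TCP) lies at the very end of the fingers, on their centre line; the grasp point (between the pads) lies 19 mm behind it; z points along the fingers, y is the line along which they close (so a half turn about z gives the same grasp; the last joint's range is limited). The gripper opens to 87 mm and grips with 3 to 60 N. Pads are 19 mm wide; open, the fingers measure 117 mm over their backs; the gripper's body (75 mm by 190 mm) begins 51 mm behind the grasp point.
Start: joints at [1.02, 0.527, 1.433, -0, 1.181, -0.178], TCP at [0.228, 0.582, 0.223] pointing down, gripper open.
Joint ranges: [-3.08, 3.08], [-0.75, 2.2], [0.22, 2.44], [-1.43, 4.57], [0, 2.65], [-2.85, 2.85]. Speed limits (rad/s): [2.79, 2.79, 3.14, 3.14, 3.14, 3.14].

## Interface

Orientations are given as a unit quaternion [x, y, z, w].
In Python, from rig import robot gives the robot as it stands. The module is installed in compiled form; this text tells all that it offers.
- The arm moves only by the tool servo_tool, never from a script. Its argument "rows" is one flat list of numbers, 5 for each row, row after row: the closure, from -1 (fully open) to 1 (shut), so that 0 is half open, then the shift along the tool's x, y, z in m, then the turn about the tool's z in degrees. A call has 1 to 5 rows; each row shifts and turns the commanded pose from where the row before left it, along the tool's axes as they then stand; what a row does not reach is not made up. A row lasts 1/12 s, in which the tool goes at most 41.7 mm and 7.16 degrees, less where a joint would pass 70% of its speed; a pose out of reach is approached as far as the arm can. A call with a gripper value outside its range is refused whole. The fingers move at their own pace and stop on an object; "newtons" is the grip in N (left out, the last holds). Time passes only in rows, so rows that do not move let the fingers close. It gives the time, the measured TCP pose, the force, the opening and the grip force at its end, in the units of the state.
- robot.get_obs(): the state, without advancing time (a new reading comes with each control period).
- robot.camera(name): name is "side" or "top" or "wrist"; returns a dict with "pixels" (420x560x3 uint8, red, green, blue), "intrinsics" (3x3 intrinsics, pixels), "dist" ([k1, k2, p1, p2, k3] as OpenCV has them; the pictures are not rectified), "rvec" (rotation vector, rad) and "tvec" (3), from world to camera coordinates, as OpenCV has them; the wrist camera has in their place "mount" (4x4, takes a point from camera to tool coordinates, whose origin is the TCP and whose axes are the flange's). Camera axes: x right, y down, z forward; pixel columns grow to the right and rows downward; lengths in m; the calibration is good to about 2 mm. A picture is of the moment at which its call begins: read the wrist's pose just before it. There is no depth.
- robot.hand_in(): hands the job in; it is judged then, once.
Trained networks look in a picture, given as the dict that the camera call returned (one of the last four; its "shot" number tells which), for a name from the list of things; names that differ only in an ending like _2 or _b are one class to them, and where a whole thing is asked for, a point or a joint stands for the part that bears it (a point fixed in the world has none). Each returns a list of dicts, best first, with "score" (0 to 1); they miss things now and then, are a little off and sometimes report something else, mostly with a low value. They report only what shows in the picture. A call takes as long as a camera call. They do not tell look-alikes from the thing itself.
- robot.spot_in(picture, query): "at" ([x, y, z] in m, in world coordinates, good to about 4 mm: the middle of the surface that is visible of it).
- robot.outline_of(picture, query): "region" (420x560 bool, what is visible of it).
- robot.place_of(picture, query): "at" ([x, y, z] in m, in world coordinates, good to about 4 mm: a listed point, or the origin of a listed thing).
The state is a dict: "time": time; "q": joint angles; "joint_velocities": joint speeds; "joint_torque": joint torques, N m; "position": TCP position; "tool_rot": TCP orientation; "ft_force": force on the tool from outside, world axes, zero at the start; "moment": the same for the moment, N m; "grip_width": finger opening in m; "grip_force": force on a finger pad.
Only numpy, scipy, OpenCV 4.12 (cv2) and the standard library are available. Lean on these libraries where they do the work, as an engineer would, in place of code of your own. Each camera call takes 0.05 s, during which the arm holds its last target. There are 200 camera calls.

## Working session

There is one attempt and no reset: what is moved stays moved. The work goes in short steps, Python scripts to look and compute and a tool call to move; the robot and the scene stay as the last step left them, time stands still between calls to the robot, and variables do not carry over. Pictures are saved under pics/ and viewed, at most 11 in all, crops included, and the job is handed in when it is done.

Besides the shell and the picture viewer there is one more tool, called after "Call:" by a JSON object that holds its "name" and its "arguments", one argument or row to a line. servo_tool: Moves the arm, as the interface text tells. Its arguments: {"type":"object","properties":{"rows":{"type":"array","items":{"type":"number"}},"newtons":{"type":"number"}},"required":["rows"]}

```bash
mkdir -p pics
python3 - <<'E'
from rig import robot
import cv2,numpy as np
o=robot.get_obs();print(o)
ims=[]
for n in("side","top"):
    c=robot.camera(n);ims.append(c["pixels"])
    for q in("driver_grip","driver_tip","stand_hole0","knob_top","slot_line","fixture","pulley","end_cover","hub_a"):
        print(n,q,[(np.round(d["at"],3).tolist(),round(d["score"],2)) for d in robot.place_of(c,q)][:4])
    cv2.imwrite(f"pics/{n}0.png",c["pixels"][:,:,::-1])
E
```

```text
{'time': 0.0, 'q': array([ 1.01951379e+00,  5.28437682e-01,  1.43389389e+00,  7.80134931e-06,
        1.18137695e+00, -1.78469365e-01]), 'joint_velocities': array([-0.00033203,  0.00103345, -0.00019338,  0.00153696,  0.00124945,
        0.00065754]), 'joint_torque': array([-8.89618491e-05, -4.40038633e+01, -1.76595211e+01,  6.31274306e-02,
        5.81693533e-02, -1.81903984e-04]), 'position': array([0.22721663, 0.58146046, 0.2215918 ]), 'tool_rot': array([ 1.85330290e-01,  9.82675717e-01, -9.87002238e-04, -3.80876274e-04]), 'ft_force': array([ 0.45703112,  1.25897154, -0.70133834]), 'moment': array([-0.01330171,  0.01147937,  0.01363968]), 'grip_force': 0.0, 'grip_width': 0.0872754568525316}
side driver_grip [([0.66, 0.139, 0.071], 0.77), ([0.569, 0.117, 0.093], 0.7), ([0.481, 0.117, 0.086], 0.68)]
side driver_tip [([0.658, 0.139, -0.003], 0.91), ([0.476, 0.117, -0.001], 0.71)]
side stand_hole0 [([0.573, 0.119, 0.068], 0.66), ([0.574, 0.243, 0.064], 0.6)]
side knob_top [([0.595, -0.103, 0.079], 0.87)]
side slot_line [([0.735, 0.198, 0.001], 0.62), ([0.591, -0.099, 0.074], 0.54)]
sid
[... 224 characters left out ...]
([0.574, 0.122, 0.097], 0.62), ([0.483, 0.129, 0.087], 0.57), ([0.702, 0.101, 0.03], 0.56)]
top driver_tip [([0.66, 0.142, 0.004], 0.76), ([0.48, 0.117, -0.001], 0.72)]
top stand_hole0 [([0.57, 0.244, 0.073], 0.9), ([0.569, 0.12, 0.066], 0.75), ([0.597, -0.102, 0.078], 0.5)]
top knob_top [([0.594, -0.098, 0.076], 0.93)]
top slot_line [([0.597, -0.103, 0.074], 0.67), ([0.596, -0.101, 0.077], 0.45)]
top fixture [([0.577, 0.122, 0.096], 0.63), ([0.766, -0.217, -0.002], 0.3)]
top pulley [([0.733, 0.195, 0.001], 0.61), ([0.572, 0.118, 0.064], 0.49), ([0.577, 0.12, 0.093], 0.46)]
top end_cover [([0.742, 0.076, 0.004], 0.82)]
top hub_a [([0.733, -0.088, 0.0], 0.73), ([0.763, -0.215, -0.003], 0.48)]
```

View pics/side0.png

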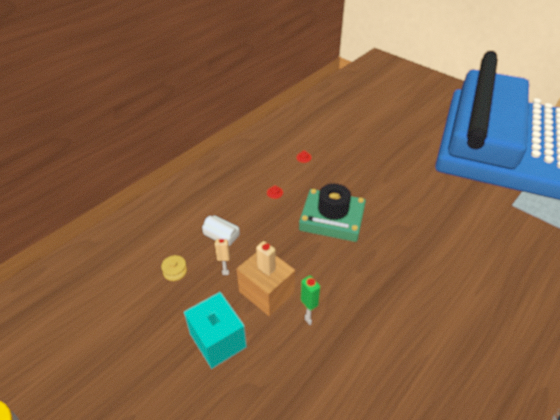

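View pics/top0.png

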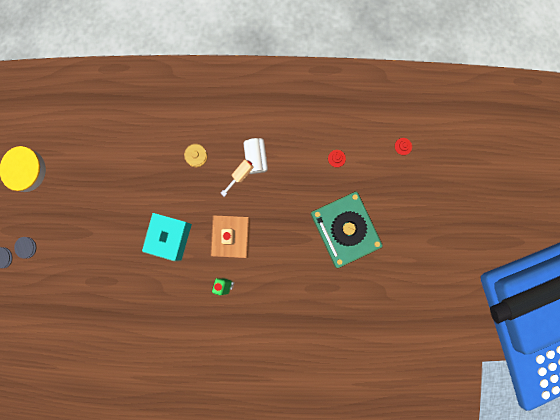

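The wooden stand with the meant driver is at about (230,237) in the top view. The fixture is at (348,230), yawed about 26°, and the green and lying small drivers are decoys. I'll turn the wrist about 158° first so that later angles stay in range.

Call:
{"name": "servo_tool", "arguments": {
  "rows": [-1, 0, 0, 0, 7.16, -1, 0, 0, 0, 7.16, -1, 0, 0, 0, 7.16, -1, 0, 0, 0, 7.16, -1, 0, 0, 0, 7.16]
}}

```text
time: 1.42
position: [0.2276, 0.5821, 0.2226]
tool_rot: [0.481, 0.877, 0.0, 0.0]
ft_force: [1.2, 0.4, -0.3]
grip_width: 0.0868
grip_force: 0.0
```

Call:
{"name": "servo_tool", "arguments": {
  "rows": [-1, 0, 0, 0, 7.16, -1, 0, 0, 0, 7.16, -1, 0, 0, 0, 7.16, -1, 0, 0, 0, 7.16, -1, 0, 0, 0, 7.16]
}}

```text
time: 1.83
position: [0.2276, 0.5821, 0.2226]
tool_rot: [0.727, 0.686, -0.0, -0.0]
ft_force: [0.0, 0.5, -0.3]
grip_width: 0.0872
grip_force: 0.0
```

Call:
{"name": "servo_tool", "arguments": {
  "rows": [-1, 0, 0, 0, 7.16, -1, 0, 0, 0, 7.16, -1, 0, 0, 0, 7.16, -1, 0, 0, 0, 7.16, -1, 0, 0, 0, 7.16]
}}

```text
time: 2.25
position: [0.2276, 0.5821, 0.2225]
tool_rot: [0.903, 0.43, -0.0, 0.0]
ft_force: [-0.7, 0.1, 0.2]
grip_width: 0.0872
grip_force: 0.0
```

Call:
{"name": "servo_tool", "arguments": {
  "rows": [-1, 0, 0, 0, 7.16, -1, 0, 0, 0, 7.16, -1, 0, 0, 0, 7.16, -1, 0, 0, 0, 7.16, -1, 0, 0, 0, 7.16]
}}

```text
time: 2.67
position: [0.2276, 0.582, 0.2225]
tool_rot: [0.991, 0.131, -0.0, 0.0]
ft_force: [0.2, 0.8, 1.0]
grip_width: 0.0872
grip_force: 0.0
```

Call:
{"name": "servo_tool", "arguments": {
  "rows": [-1, 0, 0, 0, 7.16, -1, 0, 0, 0, 7.16, -1, 0.02, 0.035, 0, 0, -1, 0.02, 0.035, 0, 0, -1, 0.02, 0.035, 0, 0]
}}

```text
time: 3.08
position: [0.2897, 0.4775, 0.2224]
tool_rot: [1.0, 0.011, 0.0, -0.0]
ft_force: [0.1, 0.1, 1.1]
grip_width: 0.0871
grip_force: 0.0
```

```bash
cat > h.py <<'E'
from rig import robot
import cv2,numpy as np
from scipy.spatial.transform import Rotation as R
def pose():
    o=robot.get_obs(); return o,np.array(o["position"]),R.from_quat(o["tool_rot"])
def show():
    o,p,r=pose(); y=r.as_matrix()[:,1]
    print("t",round(o["time"],2),"p",np.round(p,4),"yang",round(np.degrees(np.arctan2(y[1],y[0])),2),"q6",round(o["q"][5],2),"f",np.round(o["ft_force"],1),"gw",round(o["grip_width"],4),"gf",round(o["grip_force"],1))
def shot(name,file=None):
    """camera with world->cam R,t filled in"""
    o,p,r=pose(); c=robot.camera(name)
    if name=="wrist":
        M=np.array(c["mount"]); T=np.eye(4);T[:3,:3]=r.as_matrix();T[:3,3]=p
        W=np.linalg.inv(T@M); c["R"],c["t"]=W[:3,:3],W[:3,3]
    else: c["R"],c["t"]=cv2.Rodrigues(np.array(c["rvec"],float))[0],np.array(c["tvec"],float).ravel()
    if file: cv2.imwrite("pics/"+file,c["pixels"][:,:,::-1])
    return c
def toplane(c,px,z):
    u=cv2.undistortPoints(np.array(px,float).reshape(-1,1,2),np.array(c["intrinsics"]),np.array(c["dist"])).reshape(-1,2)
    d=np.c_[u,np.ones(len(u))]@c["R"]; C=-c["R"].T@c["t"]
    return C+d*((z-C[2])/d[:,2])[:,None]
def project(c,P):
    return cv2.projectPoints(np.array(P,float).reshape(-1,1,3),cv2.Rodrigues(c["R"])[0],c["t"],np.array(c["intrinsics"]),np.array(c["dist"]))[0].reshape(-1,2)
def need(target,yang):
    o,p,r=pose(); y=r.as_matrix()[:,1]; a=np.degrees(np.arctan2(y[1],y[0]))
    print("tool shift",np.round(r.inv().apply(np.array(target)-p),4),"turn",round((a-yang+180)%360-180,2))
E
python3 - <<'E'
from h import *
show(); need([.573,.12,.22],-90)
c=shot("wrist"); print(np.round(c["mount"],3))
E
```

```text
t 3.08 p [0.2897 0.4775 0.2224] yang -88.74 q6 2.37 f [0.1 0.1 1.1] gw 0.0871 gf 0.0
tool shift [0.2754 0.3636 0.0025] turn 1.26
[[-0.001 -0.96  -0.279  0.077]
 [ 1.    -0.001 -0.001  0.   ]
 [ 0.001 -0.279  0.96  -0.162]
 [ 0.     0.     0.     1.   ]]
```

Call:
{"name": "servo_tool", "arguments": {
  "rows": [-1, 0.025, 0.033, 0, 0, -1, 0.025, 0.033, 0, 0, -1, 0.025, 0.033, 0, 0, -1, 0.025, 0.033, 0, 0, -1, 0.025, 0.033, 0, 0]
}}

```text
time: 3.55
position: [0.4188, 0.3144, 0.2228]
tool_rot: [1.0, 0.01, 0.0, -0.0]
ft_force: [0.2, 0.1, 0.6]
grip_width: 0.0874
grip_force: 0.0
```

Call:
{"name": "servo_tool", "arguments": {
  "rows": [-1, 0.025, 0.033, 0, 0, -1, 0.025, 0.033, 0, 0, -1, 0.025, 0.033, 0, 0, -1, 0.025, 0.033, 0, 0, -1, 0.025, 0.033, 0, 0]
}}

```text
time: 3.97
position: [0.5472, 0.1515, 0.2228]
tool_rot: [1.0, 0.01, 0.0, -0.0]
ft_force: [0.4, 0.4, 0.2]
grip_width: 0.0872
grip_force: 0.0
```

Call:
{"name": "servo_tool", "arguments": {
  "rows": [-1, 0.025, 0.033, 0, 1.3, -1, 0, 0, 0, 0, -1, 0, 0, 0, 0]
}}

```text
time: 4.22
position: [0.5733, 0.1186, 0.2224]
tool_rot: [1.0, -0.004, 0.0, -0.0]
ft_force: [0.1, -0.4, 0.8]
grip_width: 0.0867
grip_force: 0.0
```

Run:
```python
from h import *
show()
c=shot("wrist","w1.png")
for q in("driver_grip","stand_hole0"):
    print(q,[(np.round(d["at"],4).tolist(),round(d["score"],2)) for d in robot.place_of(c,q)][:4])
for q in("driver_grip","stand_hole0"):
  for d in robot.outline_of(c,q)[:3]:
    m=d["region"]; ct=max(cv2.findContours(m.astype(np.uint8),cv2.RETR_EXTERNAL,cv2.CHAIN_APPROX_NONE)[0],key=len)
    print(q,round(d["score"],2),m.sum(),cv2.minAreaRect(ct))
```

```text
t 4.22 p [0.5733 0.1186 0.2224] yang -90.43 q6 1.59 f [ 0.1 -0.4  0.8] gw 0.0867 gf 0.0
driver_grip [([0.5091, 0.2266, 0.0114], 0.9), ([0.5712, 0.1138, 0.0982], 0.65), ([0.697, 0.0972, 0.0275], 0.6)]
stand_hole0 [([0.5698, 0.2413, 0.0664], 0.9), ([0.5757, 0.1198, 0.0698], 0.82), ([0.5752, 0.1138, 0.0087], 0.54)]
driver_grip 0.94 894 ((285.0, 198.5), (41.0, 22.0), 90.0)
driver_grip 0.9 972 ((221.88235473632812, 233.9706268310547), (89.01056671142578, 23.768489837646484), 14.03624439239502)
driver_grip 0.59 1220 ((289.01220703125, 77.1097412109375), (24.20693588256836, 80.11714172363281), 38.65980529785156)
stand_hole0 0.91 5415 ((173.87982177734375, 187.30471801757812), (75.60093688964844, 79.4921646118164), 13.392498970031738)
stand_hole0 0.71 3816 ((283.51129150390625, 184.58139038085938), (63.463314056396484, 76.404541015625), 1.5481576919555664)
```

View pics/w1.png

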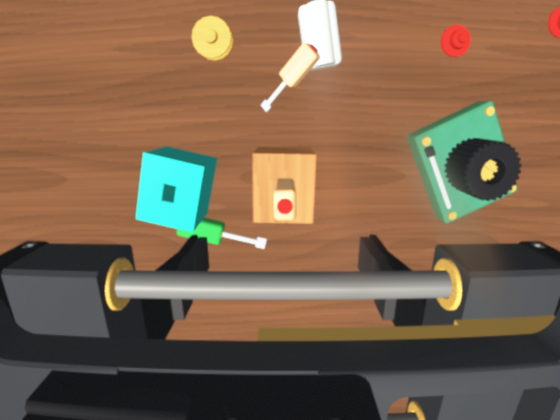

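The wrist view shows the wooden stand at (284,187), its edges lined up with the picture, and the driver's red cap at (285,206). The green decoy has toppled by itself and lies at (220,235). The fixture is at right, with the knob at (485,168).

Run:
```python
from h import *
c=shot("wrist"); im=c["pixels"].astype(int)
# red cap
r=(im[:,:,0]>170)&(im[:,:,1]<70)&(im[:,:,2]<70); r[:,:240]=0; r[:,330:]=0; r[:150]=0; r[240:]=0
ys,xs=np.nonzero(r); print(len(xs),xs.mean(),ys.mean(), np.round(toplane(c,[(xs.mean(),ys.mean())],.128),4))
for d in robot.outline_of(c,"stand_hole0"):
    m=d["region"]; 
    if not m[165,300]: continue
    ys,xs=np.nonzero(m); print(xs.min(),xs.max(),ys.min(),ys.max())
P=toplane(c,[(253,153),(316,153),(314,222),(253,222)],.068); print(np.round(P,4),P.mean(0))
e=P[0]-P[3];e2=P[1]-P[2];f=P[1]-P[0];print(np.linalg.norm(e),np.linalg.norm(f),np.degrees(np.arctan2(e[1],e[0])),np.degrees(np.arctan2(e2[1],e2[0])),np.degrees(np.arctan2(f[0],-f[1])))
cv2.imwrite("pics/w2.png",cv2.resize(c["pixels"][140:240,230:340,::-1],None,fx=6,fy=6,interpolation=cv2.INTER_CUBIC))
# side view cross-check of cap
s=shot("side"); t=shot("top")
for k in (s,t):
    print([(np.round(d["at"],4).tolist(),round(d["score"],2)) for d in robot.place_of(k,"driver_grip")][:3],[(np.round(d["at"],4).tolist(),round(d["score"],2)) for d in robot.place_of(k,"stand_hole0")][:3])
```

```text
100 288.34 202.68 [[0.573  0.1175 0.128 ]]
256 319 144 221
[[0.6087 0.1529 0.068 ]
 [0.6086 0.0884 0.068 ]
 [0.5336 0.0885 0.068 ]
 [0.5338 0.1551 0.068 ]] [0.57116944 0.12120617 0.068     ]
0.0749597368452167 0.06454601254296098 -1.6477717478686298 -0.11753125651959488 -0.10705191584904493
[([0.5726, 0.117, 0.0949], 0.82), ([0.7021, 0.103, 0.0296], 0.82), ([0.5062, 0.228, 0.0087], 0.67)] [([0.5704, 0.2421, 0.0617], 0.82), ([0.5711, 0.1184, 0.0715], 0.76)]
[([0.7035, 0.1, 0.0309], 0.85), ([0.511, 0.2284, 0.0103], 0.71)] [([0.5737, 0.1184, 0.0646], 0.56)]
```

View pics/w2.png

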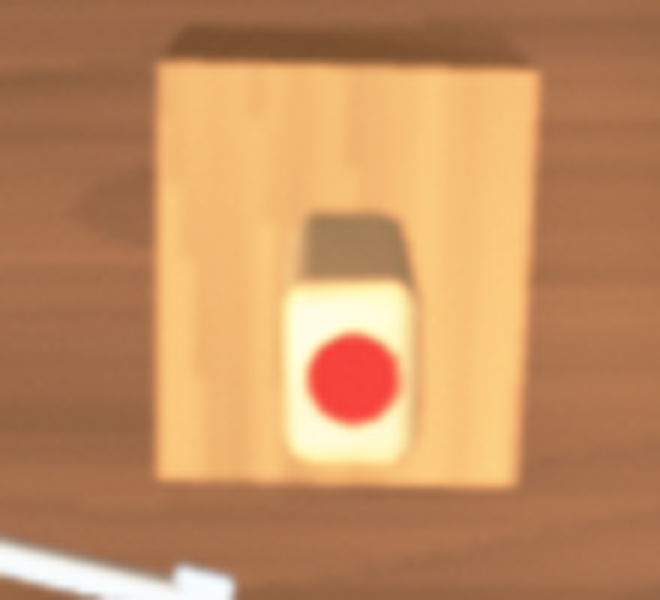

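The crop shows the stand's top corners at about (157,62), (540,70), (518,487), (157,480) and the cap at (353,379). The handle is square to the stand within about 1°.

Run:
```python
from h import *
c=shot("wrist")
px=np.array([(157,62),(540,70),(518,487),(157,480)])/6.+[230,140]
P=toplane(c,px,.068);print(np.round(P,4),P.mean(0))
a=lambda v:np.degrees(np.arctan2(v[1],v[0]))
print(a(P[0]-P[3]),a(P[1]-P[2]),a(P[0]-P[1])-90,a(P[3]-P[2])-90)
H=np.array([(290,285),(412,285),(408,462),(290,462)])/6.+[230,140]
Q=toplane(c,H,.126);print(np.round(Q,4),Q.mean(0),a(Q[0]-Q[3]),a(Q[1]-Q[2]))
show();need([.5727,.1180,.078],-90.3)
```

```text
[[0.6126 0.1484 0.068 ]
 [0.611  0.0831 0.068 ]
 [0.5357 0.0849 0.068 ]
 [0.5373 0.1505 0.068 ]] [0.57413163 0.11670931 0.068     ]
-1.5675458275813647 -1.3877375816174553 -1.3748023736518036 -1.3773700694918318
[[0.5871 0.125  0.126 ]
 [0.5871 0.1075 0.126 ]
 [0.5603 0.1078 0.126 ]
 [0.5603 0.1252 0.126 ]] [0.57369956 0.11638932 0.126     ] -0.45559926212111374 -0.6643745226887479
t 4.92 p [0.5716 0.1209 0.2226] yang -90.16 q6 1.59 f [ 0.5  0.4 -0.4] gw 0.087 gf 0.0
tool shift [0.0011 0.0029 0.1446] turn 0.14
```

Call:
{"name": "servo_tool", "arguments": {
  "rows": [-1, 0, 0.001, 0.035, 1, -1, 0, 0.001, 0.035, 0, -1, 0, 0, 0.03, 0, -1, 0, 0, 0.025, 0, -1, 0, 0, 0.01, 0]
}}

```text
time: 5.33
position: [0.5692, 0.1185, 0.084]
tool_rot: [1.0, -0.01, -0.003, 0.0]
ft_force: [-0.9, 0.4, -0.6]
grip_width: 0.087
grip_force: 0.0
```

Call:
{"name": "servo_tool", "arguments": {
  "rows": [-1, 0, 0, 0, 0, -1, 0, 0, 0, 0, -1, 0, 0, 0, 0]
}}

```text
time: 5.58
position: [0.5732, 0.1187, 0.0891]
tool_rot: [1.0, -0.01, 0.002, -0.0]
ft_force: [0.7, 0.2, 0.5]
grip_width: 0.0869
grip_force: 0.0
```

Run:
```python
from h import *
show();c=shot("wrist","w3.png");show();c=shot("wrist");show();need([.5735,.1175,.078],-91.4)
```

```text
t 5.58 p [0.5732 0.1187 0.0891] yang -91.18 q6 1.6 f [0.7 0.2 0.5] gw 0.0869 gf 0.0
t 5.63 p [0.5732 0.1188 0.0894] yang -91.18 q6 1.6 f [-0.2  0.1 -0.1] gw 0.0869 gf 0.0
t 5.68 p [0.5731 0.1188 0.0894] yang -91.17 q6 1.6 f [ 0.2  0.9 -0.8] gw 0.0872 gf 0.0
tool shift [0.0003 0.0013 0.0114] turn 0.23
```

View pics/w3.png

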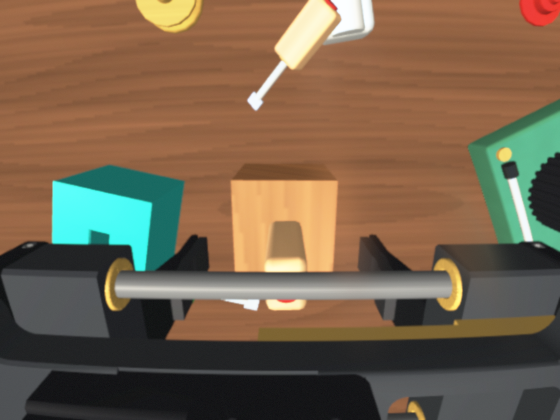

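The handle sits midway between the open fingers, at (287,265). I'll lower the last bit and close.

Call:
{"name": "servo_tool", "arguments": {
  "rows": [-1, 0, 0.001, 0.006, 0.2, -1, 0, 0, 0.005, 0, -1, 0, 0, 0, 0, 1, 0, 0, 0, 0, 1, 0, 0, 0, 0],
  "newtons": 45
}}

```text
time: 6.1
position: [0.5715, 0.1177, 0.0764]
tool_rot: [1.0, -0.012, -0.0, 0.0]
ft_force: [-0.8, -0.6, 0.7]
grip_width: 0.08
grip_force: 0.0
```

Call:
{"name": "servo_tool", "arguments": {
  "rows": [1, 0, 0, 0, 0, 1, 0, 0, 0, 0, 1, 0, 0, 0, 0, 1, 0, 0, 0, 0, 1, 0, 0, 0, 0]
}}

```text
time: 6.52
position: [0.5717, 0.1177, 0.0766]
tool_rot: [1.0, -0.012, 0.0, 0.0]
ft_force: [-0.4, -0.2, -0.4]
grip_width: 0.0483
grip_force: 0.0
```

Call:
{"name": "servo_tool", "arguments": {
  "rows": [1, 0, 0, 0, 0, 1, 0, 0, 0, 0, 1, 0, 0, 0, 0]
}}

```text
time: 6.77
position: [0.5717, 0.1177, 0.0766]
tool_rot: [1.0, -0.012, 0.0, 0.0]
ft_force: [0.4, -0.0, 0.5]
grip_width: 0.0281
grip_force: 0.0
```

Call:
{"name": "servo_tool", "arguments": {
  "rows": [1, 0, 0, 0, 0, 1, 0, 0, 0, 0, 1, 0, 0, 0, 0, 1, 0, 0, 0, 0, 1, 0, 0, 0, 0]
}}

```text
time: 7.18
position: [0.5716, 0.1177, 0.0765]
tool_rot: [1.0, -0.012, -0.0, 0.0]
ft_force: [0.5, -0.8, -0.0]
grip_width: 0.0195
grip_force: 44.9
```

Run:
```python
from h import *
show()
```

```text
t 7.18 p [0.5716 0.1177 0.0765] yang -91.38 q6 1.61 f [ 0.5 -0.8 -0. ] gw 0.0195 gf 44.9
```

Call:
{"name": "servo_tool", "arguments": {
  "rows": [1, 0, 0, -0.01, 0, 1, 0, 0, -0.025, 0, 1, 0, 0, -0.035, 0, 1, 0, 0, -0.035, 0, 1, 0, 0.02, -0.01, 0]
}}

```text
time: 7.6
position: [0.5742, 0.1003, 0.1975]
tool_rot: [1.0, -0.011, 0.005, -0.001]
ft_force: [0.7, -0.0, -1.5]
grip_width: 0.02
grip_force: 44.9
```

Call:
{"name": "servo_tool", "arguments": {
  "rows": [1, -0.007, 0.04, 0, 0, 1, -0.01, 0.04, 0, 0, 1, -0.01, 0.04, 0, 0, 1, -0.01, 0.04, 0, 0, 1, 0, 0.03, 0, 0]
}}

```text
time: 8.02
position: [0.527, -0.0934, 0.1921]
tool_rot: [1.0, -0.012, -0.001, 0.0]
ft_force: [0.7, 0.2, -1.0]
grip_width: 0.0197
grip_force: 44.9
```

Call:
{"name": "servo_tool", "arguments": {
  "rows": [1, 0, 0.008, 0, 0, 1, 0, 0, 0, 0, 1, 0, 0, 0, 0, 1, 0, 0, 0, 0]
}}

```text
time: 8.35
position: [0.5292, -0.0979, 0.1916]
tool_rot: [1.0, -0.012, -0.0, -0.0]
ft_force: [0.6, -0.2, -1.3]
grip_width: 0.0197
grip_force: 44.9
```

Run:
```python
from h import *
show();c=shot("wrist","w4.png")
for q in("knob_top","slot_line","fixture"):
    print(q,[(np.round(d["at"],4).tolist(),round(d["score"],2)) for d in robot.place_of(c,q)][:3])
print(project(c,[[.595,-.101,.075]]))
show()
```

```text
t 8.35 p [ 0.5292 -0.0979  0.1916] yang -91.32 q6 1.2 f [ 0.6 -0.2 -1.3] gw 0.0197 gf 44.9
knob_top [([0.5926, -0.1021, 0.0766], 0.95)]
slot_line [([0.5917, -0.1019, 0.0783], 0.9), ([0.592, -0.1009, 0.073], 0.42)]
fixture [([0.597, -0.1046, 0.0014], 0.88)]
[[284.87497976 126.70536366]]
t 8.55 p [ 0.5294 -0.0979  0.1915] yang -91.26 q6 1.2 f [-0.4  0.2 -1.1] gw 0.0198 gf 44.9
```

View pics/w4.png

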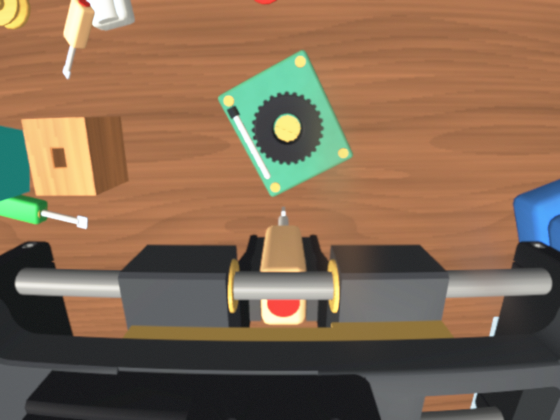

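The driver hangs from the gripper with its blade tip at (283,213). The knob is at (287,128), with the brass head inside it. I'll enlarge the knob and measure.

Run:
```python
from h import *
im=cv2.imread("pics/w4.png")
a=cv2.resize(im[85:172,244:331],(560,560),interpolation=cv2.INTER_CUBIC)
b=cv2.resize(im[200:235,266:301],(230,230),interpolation=cv2.INTER_CUBIC)
o=np.zeros((560,790,3),np.uint8);o[:,:560]=a;o[:230,560:]=b
cv2.imwrite("pics/w4c.png",o)
i=im.astype(int)
blk=((i.max(2)<70)).astype(np.uint8); blk[:80]=0;blk[180:]=0;blk[:,:240]=0;blk[:,340:]=0
n,l,s,ce=cv2.connectedComponentsWithStats(blk);k=1+np.argmax(s[1:,4]);ct=cv2.findContours((l==k).astype(np.uint8),cv2.RETR_EXTERNAL,cv2.CHAIN_APPROX_NONE)[0][0]
print("knob",cv2.minEnclosingCircle(ct),cv2.fitEllipse(ct))
br=((i[:,:,2]-i[:,:,0]>60)).astype(np.uint8);br[:110]=0;br[146:]=0;br[:,:270]=0;br[:,306:]=0
ct=max(cv2.findContours(br,cv2.RETR_EXTERNAL,cv2.CHAIN_APPROX_NONE)[0],key=len);print("brass",cv2.minEnclosingCircle(ct),cv2.fitEllipse(ct))
```

```text
knob ((280.0, 131.5), 33.094661712646484) ((279.8500671386719, 131.04269409179688), (44.24523162841797, 60.1197624206543), 169.24176025390625)
brass ((287.0, 128.2608642578125), 13.260973930358887) ((287.1684875488281, 128.34278869628906), (24.864086151123047, 25.388362884521484), 5.298009872436523)
```

View pics/w4c.png

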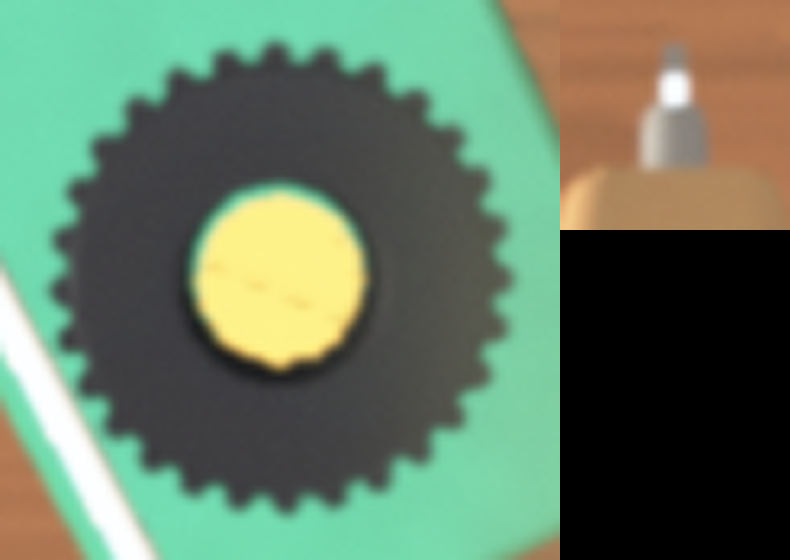

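The slot shows as a faint line from (215,265) to (335,310) in the crop, about 68° in world, which agrees with fixture yaw + 40°. The knob centre is at about (287.6,128.5) in the full picture.

Run:
```python
from h import *
c=shot("wrist");o,p,r=pose();show()
K=toplane(c,[(287.6,128.5)],.075)[0];print("knob",K)
S=toplane(c,np.array([(215,265),(335,310)])*87/560+[244,85],.07);d=S[0]-S[1];print("slot",np.degrees(np.arctan2(d[1],d[0])))
for dx in(0,.0015,.008,-.006): print(dx,project(c,[p+r.apply([dx,0,.0655])]))
h=cv2.cvtColor(c["pixels"],cv2.COLOR_RGB2HSV);g=cv2.inRange(h,(70,60,60),(88,255,255));g[:, :200]=0;g[:,370:]=0;g[:40]=0;g[205:]=0
ct=max(cv2.findContours(g,cv2.RETR_EXTERNAL,cv2.CHAIN_APPROX_NONE)[0],key=cv2.contourArea)
u=toplane(c,ct.reshape(-1,2),.03)[:,:2]
print(cv2.minAreaRect((u*1000).astype(np.float32)))
for n in("top","side"):
    k=shot(n);print(n,[np.round(d["at"],4).tolist() for d in robot.place_of(k,"knob_top")][:1],"knob reproj px",project(k,[K]))
```

```text
t 8.6 p [ 0.5294 -0.0981  0.1915] yang -91.27 q6 1.2 f [ 0.4  0.7 -1.1] gw 0.0201 gf 44.9
knob [ 0.59365272 -0.10329575  0.075     ]
slot 68.52486382825154
0 [[283.32211019 216.08019873]]
0.0015 [[283.32114062 214.25039261]]
0.008 [[283.31688583 206.24519396]]
-0.006 [[283.32594282 223.33387425]]
((593.1911010742188, -102.50577545166016), (116.360595703125, 96.94375610351562), 25.755796432495117)
top [[0.5967, -0.0995, 0.0769]] knob reproj px [[350.32901917 227.44817282]]
side [[0.5926, -0.1023, 0.0774]] knob reproj px [[334.95932267 192.65820193]]
```

Call:
{"name": "servo_tool", "arguments": {
  "rows": [1, 0.032, 0.002, 0, 0, 1, 0.032, 0.002, 0, 0, 1, 0, 0, 0, -7.1, 1, 0, 0, 0, -7.1, 1, 0, 0, 0, -7.1]
}}

```text
time: 9.22
position: [0.5937, -0.1048, 0.1911]
tool_rot: [0.984, 0.176, -0.0, -0.0]
ft_force: [-0.6, -0.1, -1.2]
grip_width: 0.0198
grip_force: 44.9
```

Call:
{"name": "servo_tool", "arguments": {
  "rows": [1, 0, 0, 0, -7.1, 1, 0, 0, 0, -7.1, 1, 0, 0, 0, -7.1, 1, 0, 0, 0, -7.1, 1, 0, 0, 0, -7.1]
}}

```text
time: 9.63
position: [0.5932, -0.1048, 0.1914]
tool_rot: [0.884, 0.468, -0.0, -0.0]
ft_force: [-0.2, 0.9, 0.1]
grip_width: 0.0199
grip_force: 44.9
```

Call:
{"name": "servo_tool", "arguments": {
  "rows": [1, 0, 0, 0.02, -7.1, 1, 0, 0, 0.015, -3.6, 1, 0, 0, 0, 0, 1, 0, 0, 0, 0, 1, 0, 0, 0, 0]
}}

```text
time: 10.05
position: [0.5938, -0.105, 0.1571]
tool_rot: [0.839, 0.545, 0.0, 0.0]
ft_force: [-0.3, -0.1, -0.8]
grip_width: 0.0201
grip_force: 44.9
```

Run:
```python
from h import *
show();need([.5935,-.103,.1505],-23.8)
c=shot("wrist");o,p,r=pose()
K=[.5935,-.103,.075]
print(project(c,[K,p+r.apply([.0075,0,.0655])]))
im=cv2.resize(c["pixels"][120:280,200:370,::-1],None,fx=3.5,fy=3.5,interpolation=cv2.INTER_CUBIC);cv2.imwrite("pics/w5.png",im)
```

```text
t 10.05 p [ 0.5938 -0.105   0.1571] yang -23.96 q6 0.06 f [-0.3 -0.1 -0.8] gw 0.0201 gf 44.9
tool shift [ 0.0017 -0.0011  0.0066] turn -0.16
[[281.63404843 207.63313419]
 [283.46476162 206.86731276]]
```

View pics/w5.png

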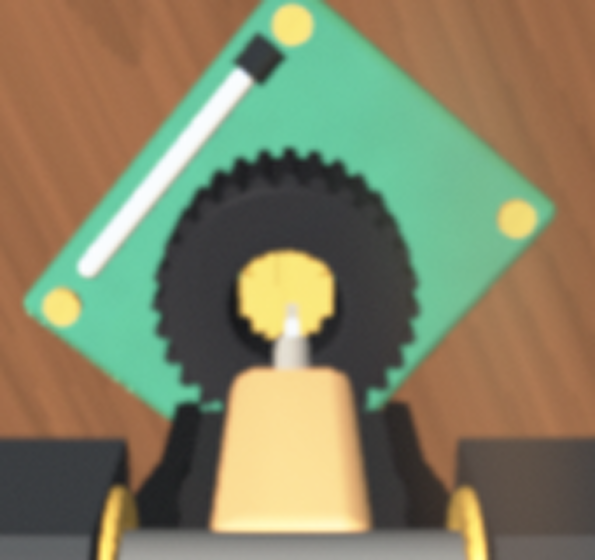

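The slot is now vertical in the picture. The knob centre is in column 286.5 of the crop and the blade in column 292, so the tool must shift about -1 mm in y. Then I'll feel downwards.

Call:
{"name": "servo_tool", "arguments": {
  "rows": [1, 0.001, -0.001, 0.005, -0.2, 1, 0, 0, 0.005, 0, 1, 0, 0, 0.002, 0, 1, 0, 0, 0, 0, 1, 0, 0, 0, 0]
}}

```text
time: 10.52
position: [0.5926, -0.1035, 0.1443]
tool_rot: [0.837, 0.547, -0.0, -0.0]
ft_force: [-0.0, 0.6, -1.0]
grip_width: 0.0198
grip_force: 44.9
```

Call:
{"name": "servo_tool", "arguments": {
  "rows": [1, 0, 0, 0.001, 0, 1, 0, 0, 0.001, 0, 1, 0, 0, 0.001, 0, 1, 0, 0, 0, 0]
}}

```text
time: 10.85
position: [0.5927, -0.1035, 0.1414]
tool_rot: [0.837, 0.547, -0.0, -0.0]
ft_force: [-0.2, -0.5, -1.3]
grip_width: 0.0197
grip_force: 44.9
```

Call:
{"name": "servo_tool", "arguments": {
  "rows": [1, 0, 0, 0.001, 0, 1, 0, 0, 0.001, 0, 1, 0, 0, 0.001, 0, 1, 0, 0, 0, 0]
}}

```text
time: 11.18
position: [0.5926, -0.1035, 0.1383]
tool_rot: [0.837, 0.547, -0.0, -0.0]
ft_force: [0.5, 0.2, -0.8]
grip_width: 0.0196
grip_force: 44.9
```

Run:
```python
from h import *
show();need([.5935,-.103,.1375],-23.8)
c=shot("wrist");o,p,r=pose();show()
h=cv2.cvtColor(c["pixels"],cv2.COLOR_RGB2HSV)
im=c["pixels"].astype(int)
print(project(c,[[.5935,-.103,.075],p+r.apply([.0075,0,.0655])]))
im=cv2.resize(c["pixels"][120:280,200:370,::-1],None,fx=3.5,fy=3.5,interpolation=cv2.INTER_CUBIC);cv2.imwrite("pics/w6.png",im)
```

```text
t 11.18 p [ 0.5926 -0.1035  0.1383] yang -23.68 q6 0.05 f [ 0.5  0.2 -0.8] gw 0.0196 gf 44.9
tool shift [0.0008 0.0006 0.0008] turn 0.12
t 11.23 p [ 0.5926 -0.1035  0.1384] yang -23.68 q6 0.05 f [-0.7 -0.6 -0.5] gw 0.02 gf 44.9
[[283.89170891 215.87458612]
 [283.11140587 206.7854857 ]]
```

View pics/w6.png

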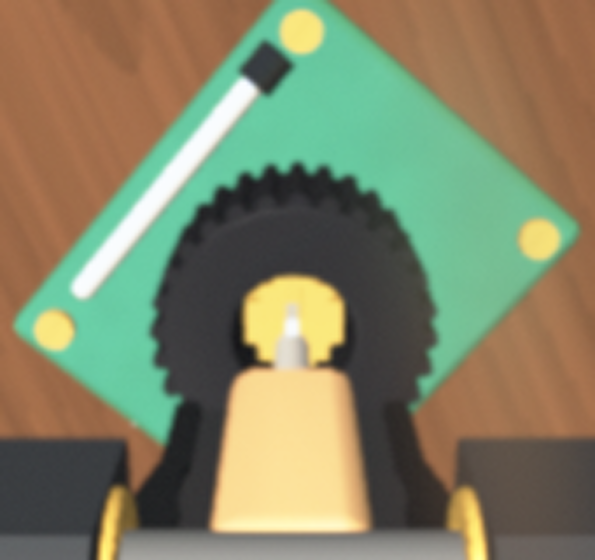

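The blade is in crop column 291.5 and the knob in 294.5, so I'll shift +0.6 mm in y and go on feeling down.

Call:
{"name": "servo_tool", "arguments": {
  "rows": [1, 0, 0.0006, 0.001, 0, 1, 0, 0, 0.001, 0, 1, 0, 0, 0.001, 0, 1, 0, 0, 0, 0]
}}

```text
time: 11.57
position: [0.5932, -0.1038, 0.1353]
tool_rot: [0.837, 0.547, -0.0, -0.0]
ft_force: [-0.1, -0.5, -0.8]
grip_width: 0.0196
grip_force: 44.9
```

Call:
{"name": "servo_tool", "arguments": {
  "rows": [1, 0, 0, 0.001, 0, 1, 0, 0, 0.001, 0, 1, 0, 0, 0.001, 0, 1, 0, 0, 0, 0]
}}

```text
time: 11.9
position: [0.5932, -0.1037, 0.1323]
tool_rot: [0.837, 0.547, -0.0, -0.0]
ft_force: [-0.0, -0.0, -0.5]
grip_width: 0.0196
grip_force: 44.9
```

Call:
{"name": "servo_tool", "arguments": {
  "rows": [1, 0, 0, 0.001, 0, 1, 0, 0, 0.001, 0, 1, 0, 0, 0, 0]
}}

```text
time: 12.15
position: [0.5932, -0.1037, 0.1303]
tool_rot: [0.837, 0.547, -0.0, -0.0]
ft_force: [-0.3, -0.3, -1.8]
grip_width: 0.0197
grip_force: 44.9
```

Call:
{"name": "servo_tool", "arguments": {
  "rows": [1, 0, 0, 0.001, 0, 1, 0, 0, 0.001, 0, 1, 0, 0, 0, 0]
}}

```text
time: 12.4
position: [0.5932, -0.1037, 0.1283]
tool_rot: [0.837, 0.547, -0.0, -0.0]
ft_force: [0.4, -0.4, -1.9]
grip_width: 0.0198
grip_force: 44.9
```

Call:
{"name": "servo_tool", "arguments": {
  "rows": [1, 0, 0, 0.001, 0, 1, 0, 0, 0.001, 0, 1, 0, 0, 0, 0]
}}

```text
time: 12.65
position: [0.5932, -0.1037, 0.1263]
tool_rot: [0.837, 0.547, -0.0, -0.0]
ft_force: [-0.6, -1.2, -0.7]
grip_width: 0.0198
grip_force: 44.9
```

Call:
{"name": "servo_tool", "arguments": {
  "rows": [1, 0, 0, 0.001, 0, 1, 0, 0, 0.001, 0, 1, 0, 0, 0, 0]
}}

```text
time: 12.9
position: [0.5933, -0.1038, 0.1245]
tool_rot: [0.837, 0.547, -0.0, 0.0]
ft_force: [-0.6, 0.6, -1.4]
grip_width: 0.0199
grip_force: 44.9
```

Call:
{"name": "servo_tool", "arguments": {
  "rows": [1, 0, 0, 0.0005, 0, 1, 0, 0, 0, 0]
}}

```text
time: 13.07
position: [0.5934, -0.1038, 0.1244]
tool_rot: [0.837, 0.547, 0.0, 0.0]
ft_force: [-0.8, 0.6, 1.3]
grip_width: 0.0198
grip_force: 44.9
```

Call:
{"name": "servo_tool", "arguments": {
  "rows": [1, 0, 0, 0.0005, 0, 1, 0, 0, 0, 0]
}}

```text
time: 13.23
position: [0.5934, -0.1038, 0.1243]
tool_rot: [0.837, 0.547, 0.0, 0.0]
ft_force: [-0.5, 1.3, 4.3]
grip_width: 0.0196
grip_force: 44.9
```

Contact is at TCP z 0.1244. To tell the face from the slot floor, I'll nudge sideways.

Call:
{"name": "servo_tool", "arguments": {
  "rows": [1, 0, 0.001, 0, 0, 1, 0, 0.001, 0, 0, 1, 0, 0, 0, 0]
}}

```text
time: 13.48
position: [0.5938, -0.104, 0.1242]
tool_rot: [0.837, 0.547, -0.001, -0.001]
ft_force: [-3.8, 1.3, 7.2]
grip_width: 0.0194
grip_force: 44.9
```

Call:
{"name": "servo_tool", "arguments": {
  "rows": [1, 0, -0.002, 0, 0, 1, 0, -0.002, 0, 0, 1, 0, 0, 0, 0]
}}

```text
time: 13.73
position: [0.5927, -0.1036, 0.1243]
tool_rot: [0.837, 0.547, 0.001, 0.002]
ft_force: [1.6, -0.9, 3.5]
grip_width: 0.0199
grip_force: 44.9
```

Run:
```python
from h import *
show();need([.5934,-.1038,.1243],-23.8);o,p,r=pose();print(r.inv().apply(o["ft_force"]),o["moment"])
```

```text
t 13.73 p [ 0.5927 -0.1036  0.1243] yang -23.68 q6 0.05 f [ 1.6 -0.9  3.5] gw 0.0199 gf 44.9
tool shift [ 0.      0.0007 -0.    ] turn 0.12
[-0.18311769  1.89154801 -3.46476746] [-0.21055244 -0.16141681  0.01943698]
```

Call:
{"name": "servo_tool", "arguments": {
  "rows": [1, 0, -0.001, 0, 0, 1, 0, 0, 0, 0, 1, 0, 0, 0, 0]
}}

```text
time: 13.98
position: [0.5923, -0.1033, 0.1243]
tool_rot: [0.837, 0.547, 0.001, 0.002]
ft_force: [2.4, -1.9, 4.6]
grip_width: 0.02
grip_force: 44.9
```

Call:
{"name": "servo_tool", "arguments": {
  "rows": [1, 0, 0.003, 0, 0, 1, 0, 0, 0, 0, 1, 0, 0, 0, 0]
}}

```text
time: 14.23
position: [0.5927, -0.1035, 0.1241]
tool_rot: [0.837, 0.547, -0.001, -0.001]
ft_force: [-0.2, -0.3, 7.5]
grip_width: 0.0195
grip_force: 44.9
```

Run:
```python
from h import *
show();need([.5934,-.1038,.1243],-23.8);o,p,r=pose();print(r.inv().apply(o["ft_force"]),o["moment"])
```

```text
t 14.23 p [ 0.5927 -0.1035  0.1241] yang -23.67 q6 0.05 f [-0.2 -0.3  7.5] gw 0.0195 gf 44.9
tool shift [-0.      0.0008 -0.0002] turn 0.13
[-0.3395069  -0.13248459 -7.47516134] [-0.10589774  0.18217739 -0.01380883]
```

Not conclusive, because friction could give the same readings. I'll lift 2 mm off the contact and nudge again: only slot walls can resist then.

Call:
{"name": "servo_tool", "arguments": {
  "rows": [1, 0, 0, -0.0025, 0, 1, 0, 0.0015, 0, 0, 1, 0, 0.0015, 0, 0, 1, 0, 0, 0, 0]
}}

```text
time: 14.57
position: [0.5941, -0.1041, 0.1248]
tool_rot: [0.837, 0.547, -0.002, -0.002]
ft_force: [-1.6, 0.8, -0.1]
grip_width: 0.0203
grip_force: 44.9
```

Call:
{"name": "servo_tool", "arguments": {
  "rows": [1, 0, -0.003, 0, 0, 1, 0, -0.0015, 0, 0, 1, 0, -0.0015, 0, 0, 1, 0, 0, 0, 0]
}}

```text
time: 14.9
position: [0.5919, -0.1032, 0.1263]
tool_rot: [0.837, 0.547, 0.001, 0.001]
ft_force: [2.6, -1.2, -3.4]
grip_width: 0.0198
grip_force: 44.9
```

Call:
{"name": "servo_tool", "arguments": {
  "rows": [1, 0, 0.003, 0, 0, 1, 0, 0, 0, 0, 1, 0, 0, 0, 0]
}}

```text
time: 15.15
position: [0.5927, -0.1035, 0.1259]
tool_rot: [0.837, 0.547, -0.001, -0.001]
ft_force: [0.3, 0.3, -1.2]
grip_width: 0.0198
grip_force: 44.9
```

Run:
```python
from h import *
show();need([.5934,-.1038,.1243],-23.8);o,p,r=pose();print(r.inv().apply(o["ft_force"]),o["moment"])
```

```text
t 15.15 p [ 0.5927 -0.1035  0.1259] yang -23.68 q6 0.05 f [ 0.3  0.3 -1.2] gw 0.0198 gf 44.9
tool shift [0.0001 0.0008 0.0016] turn 0.12
[0.38529783 0.16941794 1.16342106] [-0.06405643  0.10485683  0.00304562]
```

The resistance persists 2 mm above the contact, so the blade is in the slot and the floor is at TCP z 0.1244. I'll centre and press to about 10 N.

Call:
{"name": "servo_tool", "arguments": {
  "rows": [1, 0, 0.0003, 0.001, 0, 1, 0, 0, 0.001, 0, 1, 0, 0, 0.0005, 0, 1, 0, 0, 0, 0, 1, 0, 0, 0, 0]
}}

```text
time: 15.57
position: [0.5932, -0.1037, 0.1242]
tool_rot: [0.837, 0.547, -0.0, -0.0]
ft_force: [-2.5, 0.3, 5.2]
grip_width: 0.0196
grip_force: 44.9
```

Call:
{"name": "servo_tool", "arguments": {
  "rows": [1, 0, 0, 0.0003, 0, 1, 0, 0, 0, 0, 1, 0, 0, 0, 0]
}}

```text
time: 15.82
position: [0.5933, -0.1038, 0.1242]
tool_rot: [0.837, 0.547, -0.0, -0.0]
ft_force: [-1.9, 0.6, 7.2]
grip_width: 0.0195
grip_force: 44.9
```

Call:
{"name": "servo_tool", "arguments": {
  "rows": [1, 0, -0.0003, 0.0003, 0, 1, 0, 0, 0.0001, 0, 1, 0, 0, 0, 0, 1, 0, 0, 0, 0]
}}

```text
time: 16.15
position: [0.5932, -0.1038, 0.1242]
tool_rot: [0.837, 0.547, 0.0, 0.0]
ft_force: [-2.3, 0.3, 9.1]
grip_width: 0.0196
grip_force: 44.9
```

Call:
{"name": "servo_tool", "arguments": {
  "rows": [1, 0, 0, 0, 0, 1, 0, 0, 0, 0, 1, 0, 0, 0, 0, 1, 0, 0, 0, 0, 1, 0, 0, 0, 0]
}}

```text
time: 16.57
position: [0.5932, -0.1037, 0.1241]
tool_rot: [0.837, 0.547, 0.0, 0.0]
ft_force: [-2.4, 0.6, 8.8]
grip_width: 0.0199
grip_force: 44.9
```

Call:
{"name": "servo_tool", "arguments": {
  "rows": [1, 0, 0, 0, 0, 1, 0, 0, 0, 0, 1, 0, 0, 0, 0, 1, 0, 0, 0, 0, 1, 0, 0, 0, 0]
}}

```text
time: 16.98
position: [0.5932, -0.1037, 0.1241]
tool_rot: [0.837, 0.547, 0.0, 0.0]
ft_force: [-2.9, 1.0, 8.7]
grip_width: 0.0194
grip_force: 44.9
```

Call:
{"name": "servo_tool", "arguments": {
  "rows": [1, 0, 0, 0, 0, 1, 0, 0, 0, 0, 1, 0, 0, 0, 0, 1, 0, 0, 0, 0]
}}

```text
time: 17.32
position: [0.5932, -0.1037, 0.1241]
tool_rot: [0.837, 0.547, 0.0, 0.0]
ft_force: [-2.7, 0.7, 8.3]
grip_width: 0.0198
grip_force: 44.9
```

Call:
{"name": "servo_tool", "arguments": {
  "rows": [1, 0, 0, 0, 3, 1, 0, 0, 0, 4, 1, 0, 0, 0, 4, 1, 0, 0, 0, 4, 1, 0, 0, 0, 4]
}}

```text
time: 17.73
position: [0.593, -0.1034, 0.1241]
tool_rot: [0.917, 0.4, -0.0, -0.0]
ft_force: [-2.8, 1.7, 9.3]
grip_width: 0.0197
grip_force: 44.9
```

Call:
{"name": "servo_tool", "arguments": {
  "rows": [1, 0, 0, 0, 4, 1, 0, 0, 0, 4, 1, 0, 0, 0, 4, 1, 0, 0, 0, 4, 1, 0, 0, 0, 4]
}}

```text
time: 18.15
position: [0.5929, -0.1033, 0.1241]
tool_rot: [0.972, 0.235, -0.0, -0.0]
ft_force: [-2.2, 2.1, 8.6]
grip_width: 0.0197
grip_force: 44.9
```

Call:
{"name": "servo_tool", "arguments": {
  "rows": [1, 0, 0, 0, 4, 1, 0, 0, 0, 4, 1, 0, 0, 0, 4, 1, 0, 0, 0, 4, 1, 0, 0, 0, 4]
}}

```text
time: 18.57
position: [0.5929, -0.1032, 0.1242]
tool_rot: [0.998, 0.062, -0.0, -0.0]
ft_force: [-3.3, 1.4, 8.8]
grip_width: 0.0201
grip_force: 44.9
```

Call:
{"name": "servo_tool", "arguments": {
  "rows": [1, 0, 0, 0, 4, 1, 0, 0, 0, 4, 1, 0, 0, 0, 4, 1, 0, 0, 0, 3, 1, 0, 0, 0, 3]
}}

```text
time: 18.98
position: [0.5929, -0.1031, 0.1241]
tool_rot: [0.996, -0.094, -0.0, -0.001]
ft_force: [-3.1, 2.2, 8.5]
grip_width: 0.0198
grip_force: 44.9
```

Run:
```python
from h import *
show();print(robot.get_obs()["moment"])
```

```text
t 18.98 p [ 0.5929 -0.1031  0.1241] yang -100.82 q6 1.4 f [-3.1  2.2  8.5] gw 0.0198 gf 44.9
[0.51488576 0.72268867 0.04637326]
```

Call:
{"name": "servo_tool", "arguments": {
  "rows": [1, 0, 0, 0, 2.5, 1, 0, 0, 0, 2, 1, 0, 0, 0, 2, 1, 0, 0, 0, 1]
}}

```text
time: 19.32
position: [0.5929, -0.103, 0.1241]
tool_rot: [0.987, -0.159, -0.0, -0.001]
ft_force: [-2.0, 2.9, 9.0]
grip_width: 0.0195
grip_force: 44.9
```

Run:
```python
from h import *
show();print(robot.get_obs()["moment"])
```

```text
t 19.32 p [ 0.5929 -0.103   0.1241] yang -108.26 q6 1.53 f [-2.   2.9  9. ] gw 0.0195 gf 44.9
[0.51210209 0.7224259  0.02728095]
```

Call:
{"name": "servo_tool", "arguments": {
  "rows": [1, 0, 0, 0, 2, 1, 0, 0, 0, 2]
}}

```text
time: 19.48
position: [0.593, -0.103, 0.1241]
tool_rot: [0.981, -0.193, -0.0, -0.001]
ft_force: [-1.9, 1.4, 8.7]
grip_width: 0.0196
grip_force: 44.9
```

Run:
```python
from h import *
show();print(robot.get_obs()["moment"])
```

```text
t 19.48 p [ 0.593  -0.103   0.1241] yang -112.27 q6 1.6 f [-1.9  1.4  8.7] gw 0.0196 gf 44.9
[0.54075616 0.72001592 0.03652973]
```

Call:
{"name": "servo_tool", "arguments": {
  "rows": [1, 0, 0, 0, 2, 1, 0, 0, 0, 2]
}}

```text
time: 19.65
position: [0.593, -0.1029, 0.1241]
tool_rot: [0.974, -0.227, -0.0, -0.001]
ft_force: [-1.7, 3.0, 9.2]
grip_width: 0.0199
grip_force: 44.9
```

Run:
```python
from h import *
show();print(robot.get_obs()["moment"])
```

```text
t 19.65 p [ 0.593  -0.1029  0.1241] yang -116.27 q6 1.67 f [-1.7  3.   9.2] gw 0.0199 gf 44.9
[0.5759609  0.67634221 0.14622406]
```

Call:
{"name": "servo_tool", "arguments": {
  "rows": [1, 0, 0, 0, 1.5, 1, 0, 0, 0, 0, 1, 0, 0, 0, 0]
}}

```text
time: 19.9
position: [0.593, -0.1029, 0.1241]
tool_rot: [0.971, -0.239, -0.0, -0.001]
ft_force: [-1.7, 2.8, 8.4]
grip_width: 0.0202
grip_force: 44.9
```

Run:
```python
from h import *
show();print(robot.get_obs()["moment"])
```

```text
t 19.9 p [ 0.593  -0.1029  0.1241] yang -117.66 q6 1.69 f [-1.7  2.8  8.4] gw 0.0202 gf 44.9
[0.6009424  0.66222608 0.13151192]
```

The moment jumped from about 0.04 to about 0.14 N m, so the screw is home. I'll back off within the play and lift out.

Call:
{"name": "servo_tool", "arguments": {
  "rows": [1, 0, 0, 0, -3, 1, 0, 0, 0, -2, 1, 0, 0, -0.003, 0, 1, 0, 0, -0.005, 0, 1, 0, 0, -0.01, 0]
}}

```text
time: 20.32
position: [0.5923, -0.1036, 0.1399]
tool_rot: [0.98, -0.197, -0.002, -0.0]
ft_force: [0.1, 0.1, -0.7]
grip_width: 0.0197
grip_force: 44.9
```

Call:
{"name": "servo_tool", "arguments": {
  "rows": [1, 0, 0, -0.02, 0, 1, 0, 0, -0.02, 0, 1, 0, 0, -0.02, 0, 1, 0, 0, 0, 0, 1, 0, 0, 0, 0]
}}

```text
time: 20.73
position: [0.5942, -0.1044, 0.2022]
tool_rot: [0.98, -0.197, 0.002, 0.0]
ft_force: [-0.1, 0.5, -0.9]
grip_width: 0.0199
grip_force: 44.9
```

Run:
```python
from h import *
show();print(robot.get_obs()["moment"]);need([.5716,.1177,.2],-91.4)
c=shot("wrist");im=c["pixels"]
print(project(c,[[.5935,-.103,.06]]))
a=cv2.resize(im[100:320,190:390,::-1],(500,550),interpolation=cv2.INTER_CUBIC)
cv2.imwrite("pics/w7.png",a)
```

```text
t 20.73 p [ 0.5942 -0.1044  0.2022] yang -112.7 q6 1.61 f [-0.1  0.5 -0.9] gw 0.0199 gf 44.9
[ 0.00528117  0.16510807 -0.00150928]
tool shift [-0.1066 -0.1962  0.0018] turn -21.3
[[282.09235212 193.70201641]]
```

View pics/w7.png

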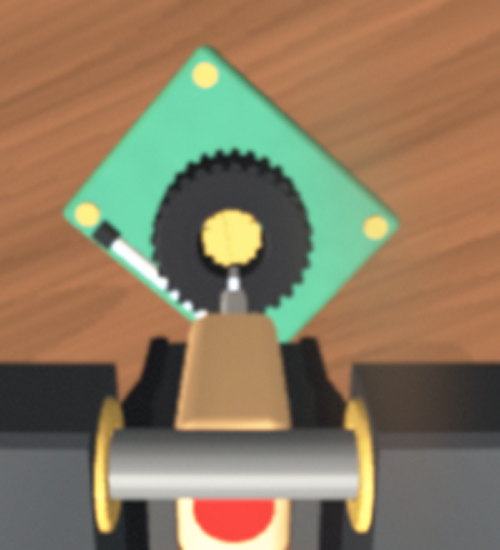

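The slot reads about -11° in world, from (225,217) to (234,262) in the crop. That is the home angle, and the driver sits straight in the gripper. I'll return to the stand.

Call:
{"name": "servo_tool", "arguments": {
  "rows": [1, 0, 0, 0, -7.1, 1, 0, 0, 0, -7.1, 1, 0, 0, 0, -7.1, 1, -0.005, -0.035, 0, 0, 1, -0.005, -0.035, 0, 0]
}}

```text
time: 21.2
position: [0.5843, -0.0345, 0.1989]
tool_rot: [1.0, -0.014, -0.001, -0.0]
ft_force: [0.1, 0.2, -1.9]
grip_width: 0.0201
grip_force: 44.9
```

Call:
{"name": "servo_tool", "arguments": {
  "rows": [1, -0.005, -0.035, 0, 0, 1, -0.005, -0.035, 0, 0, 1, -0.005, -0.035, 0, 0, 1, -0.003, -0.03, 0, 0, 1, 0, -0.0165, 0, 0]
}}

```text
time: 21.62
position: [0.5681, 0.1216, 0.1989]
tool_rot: [1.0, -0.011, -0.002, -0.0]
ft_force: [0.1, 0.0, -0.2]
grip_width: 0.0199
grip_force: 44.9
```

Call:
{"name": "servo_tool", "arguments": {
  "rows": [1, 0, 0, 0, 0, 1, 0, 0, 0, 0, 1, 0, 0, 0, 0]
}}

```text
time: 21.87
position: [0.5701, 0.1176, 0.1997]
tool_rot: [1.0, -0.012, -0.001, 0.0]
ft_force: [0.0, 0.3, -1.3]
grip_width: 0.0198
grip_force: 44.9
```

Run:
```python
from h import *
show();need([.5716,.1177,.148],-91.4)
```

```text
t 21.87 p [0.5701 0.1176 0.1997] yang -91.39 q6 1.61 f [ 0.   0.3 -1.3] gw 0.0198 gf 44.9
tool shift [ 0.0016 -0.0002  0.0517] turn 0.01
```

Call:
{"name": "servo_tool", "arguments": {
  "rows": [1, 0.0015, 0, 0.02, 0, 1, 0, 0, 0.02, 0, 1, 0, 0, 0.01, 0, 1, 0, 0, 0, 0, 1, 0, 0, 0, 0]
}}

```text
time: 22.28
position: [0.5719, 0.1172, 0.1502]
tool_rot: [1.0, -0.013, -0.001, 0.0]
ft_force: [-0.2, 0.0, -0.3]
grip_width: 0.02
grip_force: 44.9
```

Run:
```python
from h import *
show();need([.5716,.1177,.0775],-91.4)
```

```text
t 22.28 p [0.5719 0.1172 0.1502] yang -91.47 q6 1.61 f [-0.2  0.  -0.3] gw 0.02 gf 44.9
tool shift [-0.0002 -0.0005  0.0727] turn -0.07
```

Call:
{"name": "servo_tool", "arguments": {
  "rows": [1, 0, -0.0003, 0.005, 0, 1, 0, 0, 0.005, 0, 1, 0, 0, 0.005, 0, 1, 0, 0, 0.005, 0, 1, 0, 0, 0.003, 0]
}}

```text
time: 22.7
position: [0.5719, 0.1186, 0.1273]
tool_rot: [1.0, -0.012, -0.0, 0.0]
ft_force: [0.6, 0.5, -1.5]
grip_width: 0.0199
grip_force: 44.9
```

Call:
{"name": "servo_tool", "arguments": {
  "rows": [1, 0, 0, 0.01, 0, 1, 0, 0, 0.01, 0, 1, 0, 0, 0.01, 0, 1, 0, 0, 0.008, 0, 1, 0, 0, 0.005, 0]
}}

```text
time: 23.12
position: [0.5713, 0.1185, 0.0831]
tool_rot: [1.0, -0.012, -0.001, 0.0]
ft_force: [-0.7, -0.0, -1.5]
grip_width: 0.0198
grip_force: 44.9
```

Call:
{"name": "servo_tool", "arguments": {
  "rows": [1, 0, 0, 0.003, 0, 1, 0, 0, 0.001, 0, 1, 0, 0, 0, 0, 1, 0, 0, 0, 0]
}}

```text
time: 23.45
position: [0.5725, 0.1186, 0.0811]
tool_rot: [1.0, -0.012, 0.0, -0.0]
ft_force: [-0.1, -0.3, -1.5]
grip_width: 0.0197
grip_force: 44.9
```

Call:
{"name": "servo_tool", "arguments": {
  "rows": [1, 0, 0, 0.002, 0, 1, 0, 0, 0.001, 0, 1, 0, 0, 0.001, 0, 1, 0, 0, 0, 0, 1, 0, 0, 0, 0]
}}

```text
time: 23.87
position: [0.5722, 0.1186, 0.0769]
tool_rot: [1.0, -0.012, -0.0, 0.0]
ft_force: [0.4, -0.1, -1.3]
grip_width: 0.0202
grip_force: 44.9
```

Call:
{"name": "servo_tool", "arguments": {
  "rows": [1, 0, 0, 0.0005, 0, 1, 0, 0, 0, 0, 1, 0, 0, 0, 0]
}}

```text
time: 24.12
position: [0.5723, 0.1186, 0.0765]
tool_rot: [1.0, -0.012, 0.0, 0.0]
ft_force: [0.3, -0.1, -0.3]
grip_width: 0.0198
grip_force: 44.9
```

Call:
{"name": "servo_tool", "arguments": {
  "rows": [1, 0, 0, 0.0005, 0, 1, 0, 0, 0, 0, 1, 0, 0, 0, 0]
}}

```text
time: 24.37
position: [0.5723, 0.1186, 0.0765]
tool_rot: [1.0, -0.012, 0.0, 0.0]
ft_force: [-2.0, -0.6, 6.6]
grip_width: 0.0197
grip_force: 44.9
```

The shoulder rests on the stand (6.6 N). I'll ease off and release, opening about as wide as on the approach, then rise.

Call:
{"name": "servo_tool", "arguments": {
  "rows": [1, 0, 0, -0.0005, 0, 0, 0, 0, 0, 0, 0, 0, 0, 0, 0, 0, 0, 0, 0, 0, 0, 0, 0, 0, 0]
}}

```text
time: 24.78
position: [0.5722, 0.1186, 0.0761]
tool_rot: [1.0, -0.012, -0.0, 0.0]
ft_force: [0.3, 0.2, 0.5]
grip_width: 0.0382
grip_force: 0.0
```

Call:
{"name": "servo_tool", "arguments": {
  "rows": [0, 0, 0, 0, 0, 0, 0, 0, 0, 0, 0, 0, 0, 0, 0, 0, 0, 0, 0, 0]
}}

```text
time: 25.12
position: [0.5722, 0.1186, 0.0763]
tool_rot: [1.0, -0.012, -0.0, -0.0]
ft_force: [0.1, -0.9, -0.3]
grip_width: 0.0435
grip_force: 0.0
```

Call:
{"name": "servo_tool", "arguments": {
  "rows": [0, 0, 0, -0.01, 0, 0, 0, 0, -0.02, 0, 0, 0, 0, -0.03, 0, 0, 0, 0, -0.03, 0, 0, 0, 0, -0.03, 0]
}}

```text
time: 25.53
position: [0.5718, 0.1186, 0.1982]
tool_rot: [1.0, -0.012, -0.0, -0.0]
ft_force: [0.9, -0.4, -0.4]
grip_width: 0.0435
grip_force: 0.0
```

Call:
{"name": "servo_tool", "arguments": {
  "rows": [0, -0.02, 0, -0.02, 0, 0, -0.02, 0, 0, 0, 0, 0, 0, 0, 0, 0, 0, 0, 0, 0]
}}

```text
time: 25.87
position: [0.5316, 0.1197, 0.2173]
tool_rot: [1.0, -0.012, 0.001, 0.0]
ft_force: [0.2, -0.4, -0.2]
grip_width: 0.0434
grip_force: 0.0
```

Run:
```python
from h import *
show();c=shot("wrist","w8.png");t=shot("top")
for q in("pulley","end_cover","hub_a","driver_grip"):
    print(q,[(np.round(d["at"],4).tolist(),round(d["score"],2)) for d in robot.place_of(c,q)][:3])
    print(q,[(np.round(d["at"],4).tolist(),round(d["score"],2)) for d in robot.place_of(t,q)][:3])
```

```text
t 25.87 p [0.5316 0.1197 0.2173] yang -91.36 q6 1.61 f [ 0.2 -0.4 -0.2] gw 0.0434 gf 0.0
pulley [([0.7358, 0.1928, -0.0001], 0.6), ([0.5929, -0.1011, 0.0759], 0.17)]
pulley [([0.7364, 0.1952, 0.0008], 0.74)]
end_cover []
end_cover [([0.5933, -0.0984, 0.0756], 0.61), ([0.7398, 0.0773, 0.0036], 0.6)]
hub_a []
hub_a [([0.7667, -0.2183, -0.0062], 0.79), ([0.734, -0.0874, 0.0005], 0.59)]
driver_grip [([0.5749, 0.114, 0.0977], 0.94), ([0.6998, 0.0986, 0.0302], 0.89), ([0.5099, 0.2282, 0.0098], 0.89)]
driver_grip [([0.7022, 0.0989, 0.0314], 0.62)]
```

View pics/w8.png

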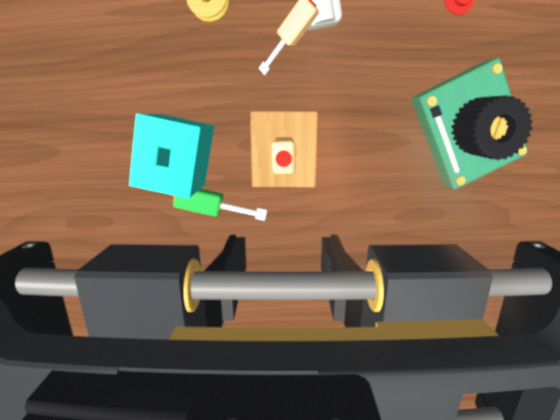

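The driver stands upright in the wooden stand with its cap at (284,158), the gripper is clear, and the loose parts are where they were.

```bash
python3 -c "
from rig import robot
print(robot.hand_in())"
```

```text
the job is handed in; nothing more can be done
None
```

The lock screw is turned home against its stop, the driver is back fully down in its stand and released, and the job was handed in at about 26 s.

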